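Lock the scraper away in its holder

TASK

Put the limescale scraper away safely: slide its blade, standing on edge, all the way into the slot of the white holder, then push the loose T-shaped steel pin fully home through the holder and the hole in the blade, and last fold the holder's cover down shut over the pin's crossbar. Leave the toys, bottles and other toiletries where they are.

Things in the scene. Friction and masses are not known exactly. Their poses are not given: they have to be found in the camera images.
- holder: White holder, fixed to the counter; place and yaw vary. Origin on the counter under the middle of slot and pin hole; z up. Two cheeks, local x -35 to 35 mm, 20 thick, 64 tall, either side of a vertical slot 8 mm wide (y -4 to 4) running along local x, open at the top and at -x, floor = counter. All sizes in mm. Offsets below are in this frame.
- holder_slot (a point): Start of the slot's parallel part, on the counter, mid-width (-35, 0, 0). The scraper enters here along +x. Outside it the mouth flares to about 18 mm wide at x = -52.
- holder_stop (a point): Foot of the stop wall that ends the slot (35, 0, 0); the wall is 64 mm tall and 10 mm thick, to x = 45. The blade's end meets it when fully in.
- holder_hole (a point): Centre of the pin hole's outer mouth on the -y cheek (0, -24, 40). The hole, 13 mm across, bevelled at its mouth, runs through both cheeks along local y. The pin enters here, moving along +y.
- holder_rib (a point): Outer end of the rib's top (0, -74, 35): a rib 6 mm wide with a flat level top at 35 mm height, running from the -y cheek (y = -24) out to here under the line of the hole. The pin's shaft and crossbar slide on it.
- cover (a joint): Cover angle, rad: 0 = shut, level on top of the holder; starts standing open at 1.85 to 2.3, leaning out to the holder's +y side (stop at 2.4). Stays where left at most angles; 1 to 2 N at its free edge moves it. Shut by tipping it over towards -y and pressing down until it stops.
- cover_hinge (a point): Middle of the cover's hinge line, which runs along holder x (0, 24, 66).
- cover_edge (a point): Middle of the cover's free edge on its outer face, 66 mm from the hinge line. Panel 70 mm wide (x -35 to 35), 4 thick; shut, its upper face is at height 70 and this edge at y = -42. A skirt 44 wide, 4 thick hangs there down to height 38, just outside the crossbar of a pin that is home; a pin not home holds the cover open.
- scraper: Scraper, 200 mm long, standing on its long edge. Origin: underside of the handle, at its middle; local x points to the blade, z up. Grey handle x -55 to 55, 24 thick, 44 tall; dark ferrule 16 thick, 56 tall, to x = 64; then a flat steel blade 4 thick, 60 tall, to x = 145, its lower edge level with the handle's underside. About 0.18 kg.
- scraper_tip (a point): The blade's end at its lower edge (scraper frame 145, 0, 0).
- scraper_hole (a point): Centre of the hole through the blade, 16 mm across (scraper frame 110, 0, 40); in line with the holder's hole when the blade is fully in.
- pin: Loose T-shaped steel pin lying on the counter, axis 5 mm above it, about 55 g. Round shaft 10 mm thick, 58 long, last 8 mm tapered to 5; round crossbar 36 long, 10 thick. Origin on the axis where shaft meets crossbar (crossbar x -10 to 0); local x points to the tip. Home: crossbar on the rib against the -y cheek, tip 10 mm out of the +y cheek.
- pin_tip (a point): The tip of the pin (pin frame 58, 0, 0 mm).
- duck_a: Bystander, to be left alone: yellow toy duck, 60 mm tall. Origin at its underside.
- duck_b: Bystander, to be left alone: green toy duck, 60 mm tall. Origin at its underside.
- duck_c: Bystander, to be left alone: black toy duck with a white head, 60 mm tall. Origin at its underside.
- lotion: Bystander, to be left alone: white bottle with a yellow cap, diameter 56, 150 mm tall. Origin at its underside.
- shampoo: Bystander, to be left alone: green bottle with a white cap, diameter 60, 170 mm tall. Origin at its underside.
- soap: Bystander, to be left alone: white bar of soap, 85 x 55 x 26 mm. Origin at its underside.
- nailbrush: Bystander, to be left alone: wooden nail brush, 85 x 36 x 30 mm. Origin at its underside.
- comb: Bystander, to be left alone: black comb lying flat, 130 x 24 x 7 mm. Origin at its underside.
Mind the look-alikes: they are no part of the job. Several things have the shape of the pin; the one meant has the colours described above.

How it is judged:
On the way, in this order (a step that is already met when the one before it is completed fails the run):
1. the scraper's blade is fully in the slot, on edge, before the pin goes in (x of scraper_tip in the frame of holder between 0.03 and 0.038 m and y of scraper_tip in the frame of holder between -0.004 and 0.004 m and z of scraper_tip in the frame of holder between -0.004 and 0.005 m and angle between scraper's own z axis and vertical below 0.12 rad and angle between the x axis of scraper and the x axis of holder, either way round below 0.1 rad), for 0.2 s.
2. the pin is fully home through both cheeks and the blade, before the cover is shut (all of step 1 and y of pin_tip in the frame of holder between 0.029 and 0.038 m and x of pin_tip in the frame of holder between -0.006 and 0.006 m and z of pin_tip in the frame of holder between 0.032 and 0.048 m and angle between the x axis of pin and the y axis of holder, either way round below 0.15 rad), for 0.2 s.
3. the cover is shut (value of joint cover below 0.08 rad and y of pin_tip in the frame of holder between 0.029 and 0.038 m and x of pin_tip in the frame of holder between -0.006 and 0.006 m and z of pin_tip in the frame of holder between 0.032 and 0.048 m and angle between the x axis of pin and the y axis of holder, either way round below 0.15 rad), for 0.2 s.
At the end, for the whole second after the job is handed in: The scraper stands on edge with its blade within 5 mm of the stop wall and flat on the counter (5 mm, 0.1 rad), the pin lies along the holes with its crossbar within 5 mm of the cheek, the cover is within 0.08 rad of shut, and all is at rest (all of step 1 and all of step 3 and linear speed of each of scraper, pin below 0.02 m/s); the robot touches nothing.
It fails at once if a bystander is moved by more than 30 mm (distance of any of duck_a, duck_b, duck_c, lotion, shampoo, soap, nailbrush, comb from where it was at the start of the episode above 0.03 m).
It also fails if it takes over 67 s, if anything falls off the work surface, if the arm or the gripper's body presses on something with over 40 N, if the wrist force passes 120 N, or if a joint passes its speed limit or range.

ROBOT

A 6-joint arm with a two-finger parallel gripper is mounted at the origin on the work surface. World frame = base frame: x ahead of the robot, y to its left, z up, the work surface at z = 0. Lengths are in m, angles in rad, forces in N, time in s.
With the tool pointing down it reaches from about 0.35 to 0.975 m from the base axis. Payload 4.9 kg.
Tool frame: the origin (TCP) lies at the very end of the fingers, on their centre line; the grasp point (between the pads) lies ctrl.hold_point_z behind it (ctrl.hold_point_z is the distance from the TCP to the grasp point, in m); z points along the fingers, y is the line along which they close (so a half turn about z gives the same grasp; the last joint's range is limited). The gripper opens to 85 mm and grips with 20 to 120 N. Pads are 22 mm wide; open, the fingers measure 114 mm over their backs; the gripper's body (76 mm by 85 mm) begins 54 mm behind the grasp point. The pads swing forward as they close: fully open they stand 13 mm farther back than shut.
Start: joints at [-1.445, 0.053, 1.613, -0, 1.476, -0.119], TCP at [0.151, -0.606, 0.231] pointing down, gripper open.
Joint ranges: [-3.01, 3.01], [-1.01, 2.22], [0.06, 2.58], [-1.02, 4.17], [0.09, 2.62], [-3.14, 3.14]. Speed limits (rad/s): [2.57, 2.57, 3.14, 3.14, 3.14, 3.14].

INTERFACE

Orientations are given as a rotation vector (axis times angle).
In Python, from station import ctrl gives the robot as it stands. The module is installed in compiled form; this text tells all that it offers.
- The arm moves only by the tool jog_arm, never from a script. Its argument "deltas" is a list of rows, each a list of 3 entries, a list of its own where there are three numbers: the closure, from -1 (fully open) to 1 (shut), then the shift along the world's x, y, z scaled (see below), then the turn, a rotation vector about the world's x, y, z scaled (see below). A call has 1 to 12 rows; each row is the pose to reach, as a shift and turn from the pose commanded when the call began, turning the shorter way round; what a row does not reach only later rows make up. The controller multiplies each number of a shift by 0.4 m and each number of a turn by 180 degrees. A row lasts 1/12 s, in which the tool goes at most 41.7 mm and 7.16 degrees, less where a joint would pass 70% of its speed; a pose out of reach is approached as far as the arm can. A call with a number of a shift or a turn outside -1 to 1 is refused whole. A call with a gripper value outside its range is refused whole. The fingers move at their own pace and stop on an object; "squeeze" is the grip in N (left out, the last holds). Time passes only in rows, so rows that repeat a pose let the fingers close. It gives the time, the measured TCP pose, the force, the opening and the grip force at its end, in the units of the state.
- ctrl.get_obs(): the state, without advancing time (a new reading comes with each control period).
- ctrl.get_image(name): name is "side" or "top"; returns the picture (420x560x3 uint8, red, green, blue); there is no depth.
- ctrl.get_calibration(name): a dict with "K" (3x3 intrinsics, pixels), "extrinsics" (4x4, takes a point from world to camera coordinates). Camera axes: x right, y down, z forward; pixel columns grow to the right and rows downward; lengths in m; the calibration is good to about 2 mm. A picture is of the moment at which its call begins. get_calibration takes no time and is no camera call.
- ctrl.finish_job(): hands the job in; it is judged then, once.
The state is a dict: "t": time; "q": joint angles; "dq": joint speeds; "effort": joint torques, N m; "tool_pos": TCP position; "tool_rot": TCP orientation; "contact_force": force on the tool from outside, world axes, zero at the start; "wrist_torque": the same for the moment, N m; "opening": finger opening in m; "grip_force": force on a finger pad.
Only numpy, scipy, OpenCV 4.12 (cv2) and the standard library are available. Lean on these libraries where they do the work, as an engineer would, in place of code of your own. Each camera call takes 0.05 s, during which the arm holds its last target. There are 200 camera calls.

## Working session

There is one attempt and no reset: what is moved stays moved. The work goes in short steps, Python scripts to look and compute and a tool call to move; the robot and the scene stay as the last step left them, time stands still between calls to the robot, and variables do not carry over. Pictures are saved under pics/ and viewed, at most 10 in all, crops included, and the job is handed in when it is done.

Besides the shell and the picture viewer there is one more tool, called after "Request:" as name(argument=value, ...), one argument or row to a line, values as JSON. jog_arm: Moves the arm, as the interface text tells. Its arguments: {"type":"object","properties":{"deltas":{"type":"array","items":{"type":"array"}},"squeeze":{"type":"number"}},"required":["deltas"]}

```bash
mkdir -p pics
python3 - <<'E'
from station import ctrl
import cv2,numpy as np
for n in("top","side"):
    im=ctrl.get_image(n); cv2.imwrite(f"pics/{n}0.png",im[:,:,::-1]); 
    c=ctrl.get_calibration(n); np.set_printoptions(suppress=True,precision=4); print(n,c["K"],c["extrinsics"])
print(ctrl.get_obs(),ctrl.hold_point_z)
E
```

```text
top [[493.9921   0.     279.8129]
 [  0.     493.9921 212.2438]
 [  0.       0.       1.    ]] [[-0.0272 -0.9995  0.0174  0.0316]
 [-0.9857  0.024  -0.1669  0.5998]
 [ 0.1664 -0.0217 -0.9858  1.211 ]
 [ 0.      0.      0.      1.    ]]
side [[467.385    0.     282.3463]
 [  0.     467.385  206.7775]
 [  0.       0.       1.    ]] [[-0.9952 -0.0972  0.007   0.5784]
 [-0.0637  0.5947 -0.8014  0.1055]
 [ 0.0737 -0.798  -0.5981  1.4182]
 [ 0.      0.      0.      1.    ]]
{'t': 0.1, 'q': array([-1.445 ,  0.0533,  1.6141,  0.    ,  1.476 , -0.119 ]), 'dq': array([ 0.0022, -0.0008, -0.0021,  0.0005, -0.0019,  0.0002]), 'effort': array([  0.0012, -39.4901, -37.1361,  -0.    ,   0.004 ,   0.    ]), 'tool_pos': array([ 0.1514, -0.6058,  0.2302]), 'tool_rot': array([-3.1163, -0.3833,  0.    ]), 'contact_force': array([ 0.1972,  0.1589, -0.3764]), 'wrist_torque': array([ 0.0032, -0.0171,  0.0144]), 'grip_force': 0.0, 'opening': 0.08579508335087485} 0.0187
```

View pics/top0.png

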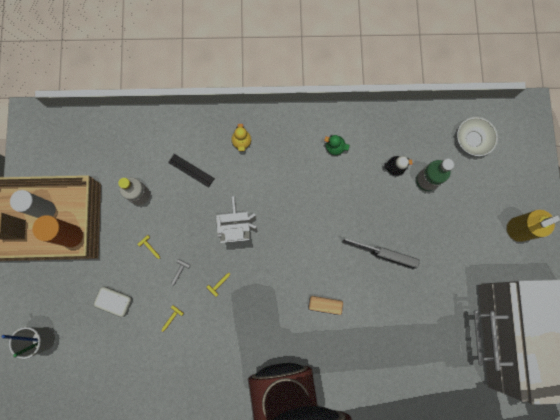

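View pics/side0.png

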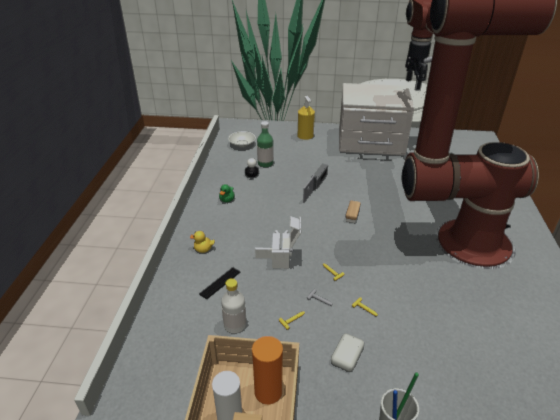

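The top view shows the holder near (235,228), the grey pin near (181,272) and the scraper from (343,240) to (418,263). In the side view the holder is near (282,245), the pin near (320,298) and the scraper near (316,182). I'll enlarge these areas.

Run:
```python
import cv2,numpy as np
t=cv2.imread("pics/top0.png");s=cv2.imread("pics/side0.png")
def crop(i,x,y,w,h,W,H):
    c=cv2.resize(i[y:y+h,x:x+w],(W,H),interpolation=cv2.INTER_CUBIC); return c
f=lambda a,b:np.vstack([a,b])
# scale: top holder 195..275,185..245 x5 =400x300 
A=crop(t,200,190,66,60,396,360); B=crop(s,245,205,66,60,396,360)
C=crop(t,150,250,66,40,396,240); D=crop(s,290,280,66,40,396,240)
cv2.imwrite("pics/c1.png",np.hstack([f(A,C),f(B,D)]))
E=crop(t,335,225,90,50,720,400);
def show(n,im,pred):
    m=pred(im.astype(int));print(n,m.sum())
cv2.imwrite("pics/c2.png",np.vstack([crop(t,335,230,95,40,760,320),cv2.copyMakeBorder(crop(s,290,155,95,50,532,280),0,0,0,228,0)]))
```

```text
(no output)
```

View pics/c1.png

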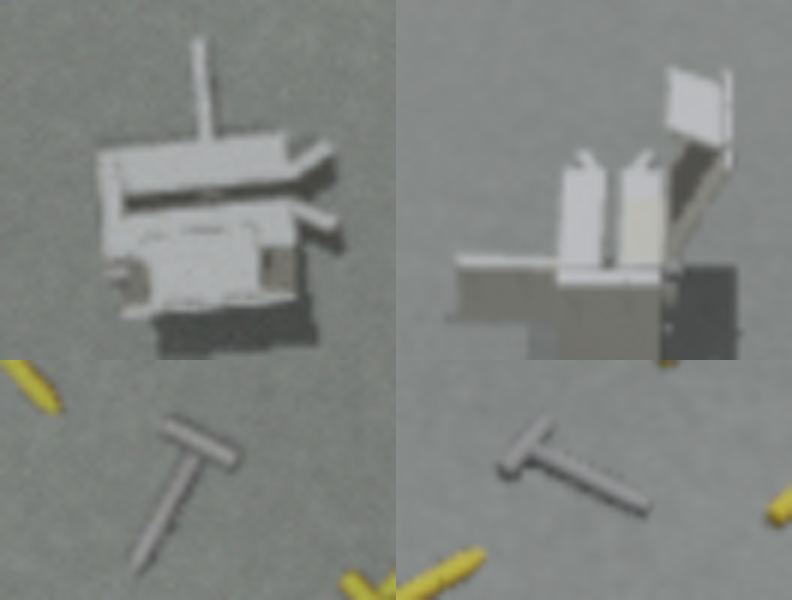

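View pics/c2.png

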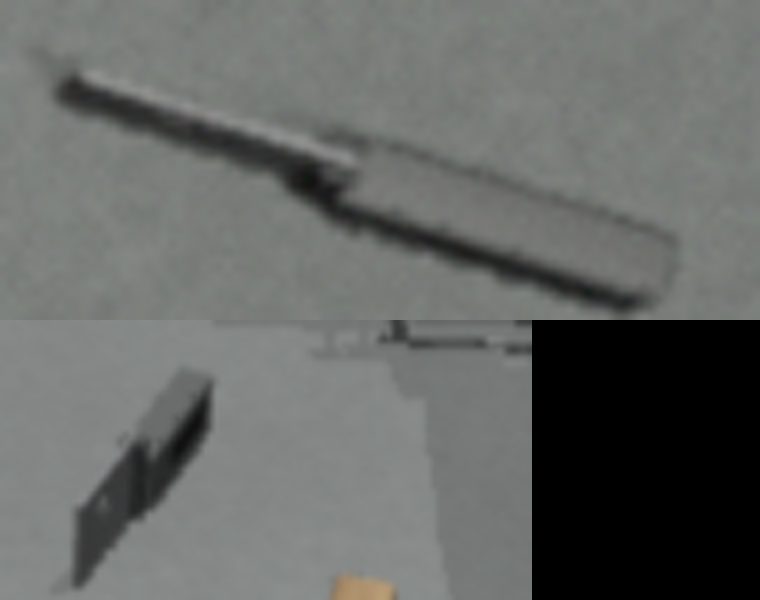

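The crops show the following:
- **Holder:** the stop wall is on the left and the mouth on the right, so holder +x ≈ world +y. The rib points away from the robot.
- **Pin:** the tip points at crop (138,570).
- **Scraper:** the blade's top edge runs from (80,75) to (355,160) in the crop.

Next I triangulate these points.

```bash
cat > h.py <<'E'
from station import ctrl
import cv2,numpy as np
np.set_printoptions(suppress=True,precision=4)
C={n:ctrl.get_calibration(n) for n in("top","side")}
P={n:c["K"]@c["extrinsics"][:3] for n,c in C.items()}
def ray(n,p,z):
    H=P[n]; A=H[:,[0,1]]; b=H[:,2]*z+H[:,3]
    M=np.c_[A,b]; w=np.linalg.solve(M,[p[0],p[1],1]); return w[:2]/w[2]
def tri(pt,ps):
    X=cv2.triangulatePoints(P["top"],P["side"],np.array(pt,float).reshape(2,1),np.array(ps,float).reshape(2,1)); return (X[:3]/X[3]).ravel()
def proj(n,X):
    h=P[n]@np.append(X,1); return h[:2]/h[2]
def px(u,v,du,dv,s,ox,oy): return ((u-du+.5)/s-.5+ox,(v-dv+.5)/s-.5+oy)
E
python3 - <<'E'
from h import *
T=lambda u,v:px(u,v,0,0,6,200,190); S=lambda u,v:px(u,v,396,0,6,245,205)
tp=lambda u,v:px(u,v,0,360,6,150,250); sp=lambda u,v:px(u,v,396,360,6,290,280)
t2=lambda u,v:px(u,v,0,0,8,335,230); s2=lambda u,v:px(u,v,0,320,5.6,290,155)
for n,a,b,z in [("rib end",T(199,38),S(456,258),.035),("stop -y",T(98,150),S(558,285),.064),("mouth -y",T(287,135),S(565,168),.064),
 ("bar end1",tp(166,421),sp(552,420),.005),("bar end2",tp(236,461),sp(508,472),.005),("tip",tp(138,570),sp(648,508),.005),
 ("blade top tip",t2(80,75),s2(78,510),.06),("handle top far L",t2(680,237),s2(183,370),.044),("handle top far R",t2(658,303),s2(213,380),.044)]:
    X=tri(a,b); print(n,X*1e3,"top@z",ray("top",a,z)*1e3,"side@z",ray("side",b,z)*1e3)
print("blade line",[ray("top",t2(*p),.06)*1e3 for p in((80,75),(330,150))])
E
```

```text
rib end [648.22   136.5987  36.1487] top@z [648.8783 136.6835] side@z [647.968  135.4373]
stop -y [595.2524 177.6757  61.2697] top@z [596.0111 177.367 ] side@z [593.5353 180.9313]
mouth -y [600.1329  98.0885  64.1064] top@z [600.4685  98.0881] side@z [599.795   98.0402]
bar end1 [478.0294 279.2462  35.5962] top@z [489.5624 284.5276] side@z [467.3914 251.4718]
bar end2 [479.0812 258.8436 -23.3954] top@z [471.5447 254.3086] side@z [485.2681 284.1741]
tip [425.1531 296.4852   2.8521] top@z [426.096 296.02 ] side@z [424.1497 298.4711]
blade top tip [ 526.3834 -145.0369   57.3313] top@z [ 526.7122 -144.6712] side@z [ 525.5434 -140.9982]
handle top far L [ 470.5546 -335.9375   41.2465] top@z [ 472.0687 -335.2799] side@z [ 468.6938 -331.0171]
handle top far R [ 450.411  -327.8217   39.8734] top@z [ 451.4489 -326.7332] side@z [ 449.1604 -320.8194]
blade line [array([ 526.7122, -144.6712]), array([ 501.0962, -222.1208])]
```

Request:
jog_arm(
  deltas=[
    [-1,[0.829,0.84,-0.3],[0,0,0.318]],
    [-1,[0.829,0.84,-0.3],[0,0,0.318]],
    [-1,[0.829,0.84,-0.3],[0,0,0.318]],
    [-1,[0.829,0.84,-0.3],[0,0,0.318]],
    [-1,[0.829,0.84,-0.3],[0,0,0.318]],
    [-1,[0.829,0.84,-0.3],[0,0,0.318]],
    [-1,[0.829,0.84,-0.3],[0,0,0.318]],
    [-1,[0.829,0.84,-0.3],[0,0,0.318]],
    [-1,[0.829,0.84,-0.3],[0,0,0.318]],
    [-1,[0.829,0.84,-0.3],[0,0,0.318]],
    [-1,[0.829,0.84,-0.3],[0,0,0.318]],
    [-1,[0.829,0.84,-0.3],[0,0,0.318]],
  ],
)

```text
t: 1.1
tool_pos: [0.4842, -0.2672, 0.1098]
tool_rot: [-2.55, -1.831, -0.0]
contact_force: [-0.6, 0.3, 0.8]
opening: 0.0855
grip_force: 0.0
```

Request:
jog_arm(
  deltas=[
    [-1,[0,0,-0.1],[0,0,0]],
    [-1,[0,0,-0.2],[0,0,0]],
    [-1,[0,0,-0.252],[0,0,0]],
    [-1,[0,0,-0.252],[0,0,0]],
    [-1,[0,0,-0.252],[0,0,0]],
    [1,[0,0,-0.252],[0,0,0]],
    [1,[0,0,-0.252],[0,0,0]],
    [1,[0,0,-0.252],[0,0,0]],
    [1,[0,0,-0.252],[0,0,0]],
    [1,[0,0,-0.252],[0,0,0]],
    [1,[0,0,-0.252],[0,0,0]],
    [1,[0,0,-0.252],[0,0,0]],
  ],
  squeeze=60,
)

```text
t: 2.1
tool_pos: [0.4839, -0.2711, 0.0119]
tool_rot: [2.552, 1.829, 0.001]
contact_force: [-0.1, 0.1, 4.5]
opening: 0.0227
grip_force: 60.0
```

Request:
jog_arm(
  deltas=[
    [1,[0,0,0.03],[0,0,0]],
    [1,[0.06,0.1,0.03],[0,0,0.03]],
    [1,[0.12,0.22,0.03],[0,0,0.06]],
    [1,[0.18,0.33,0.03],[0,0,0.09]],
    [1,[0.22,0.42,0.03],[0,0,0.11]],
    [1,[0.2565,0.483,0.03],[0,0,0.1222]],
    [1,[0.2565,0.483,0.03],[0,0,0.1222]],
    [1,[0.2565,0.483,0.03],[0,0,0.1222]],
    [1,[0.2565,0.483,0.03],[0,0,0.1222]],
  ],
)

```text
t: 2.85
tool_pos: [0.5853, -0.0768, 0.0223]
tool_rot: [-2.155, -2.285, 0.002]
contact_force: [-0.1, 0.1, -1.4]
opening: 0.0232
grip_force: 59.3
```

Run:
```python
from h import *
t=ctrl.get_image("top")[:,:,::-1];s=ctrl.get_image("side")[:,:,::-1]
cv2.imwrite("pics/t1.png",t);cv2.imwrite("pics/s1.png",s)
o=ctrl.get_obs();print(o["tool_pos"],o["tool_rot"],o["contact_force"])
r=lambda i,x,y,w,h,k:cv2.resize(i[y:y+h,x:x+w],(w*k,h*k),interpolation=cv2.INTER_CUBIC)
a=r(t,200,190,130,60,6);b=r(s,245,165,100,45,6)
b=cv2.copyMakeBorder(b,0,0,0,180,0)
cv2.imwrite("pics/c3.png",np.vstack([a,b[:240]]))
print(a.shape,b.shape)
```

```text
[ 0.5849 -0.0781  0.0223] [-2.1582 -2.282   0.0014] [-0.8745 -0.0151 -1.22  ]
(360, 780, 3) (270, 780, 3)
```

View pics/c3.png

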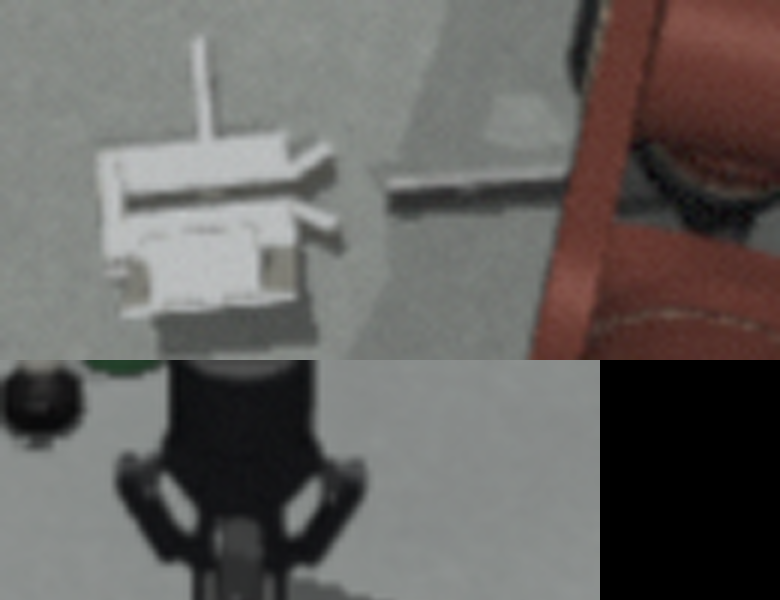

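The blade runs parallel to the slot. Its top edge at crop (388,184) is about 1 mm toward the robot from the slot line, so I'll correct that, lower it and insert partway.

Request:
jog_arm(
  deltas=[
    [1,[0.003,0,-0.025],[0,0,0]],
    [1,[0.003,0,-0.025],[0,0,0]],
    [1,[0.0015,0.025,-0.025],[0,0,0]],
    [1,[0,0.05,-0.025],[0,0,0]],
    [1,[-0.0015,0.075,-0.025],[0,0,0]],
    [1,[-0.003,0.1,-0.025],[0,0,0]],
    [1,[-0.0044,0.125,-0.025],[0,0,0]],
    [1,[-0.0056,0.15,-0.025],[0,0,0]],
    [1,[-0.0056,0.15,-0.025],[0,0,0]],
  ],
)

```text
t: 3.7
tool_pos: [0.583, -0.0148, 0.0123]
tool_rot: [-2.154, -2.286, -0.0]
contact_force: [-0.6, 0.2, -1.4]
opening: 0.0234
grip_force: 59.3
```

Request:
jog_arm(
  deltas=[
    [1,[-0.0014,0.025,0],[0,0,0]],
    [1,[-0.0028,0.05,0],[0,0,0]],
    [1,[-0.0043,0.075,0],[0,0,0]],
    [1,[-0.0057,0.1,0],[0,0,0]],
    [1,[-0.0065,0.112,-0.001],[0,0,0]],
    [1,[-0.0068,0.12,-0.001],[0,0,0]],
    [1,[-0.0068,0.12,-0.001],[0,0,0]],
  ],
)

```text
t: 4.28
tool_pos: [0.5806, 0.0316, 0.012]
tool_rot: [-2.156, -2.285, 0.0]
contact_force: [-0.4, -0.6, -1.4]
opening: 0.0232
grip_force: 59.3
```

Request:
jog_arm(
  deltas=[
    [1,[-0.0003,0.005,-0.001],[0,0,0]],
    [1,[-0.0003,0.005,-0.001],[0,0,0]],
    [1,[-0.0003,0.005,-0.001],[0,0,0]],
  ],
)

```text
t: 4.53
tool_pos: [0.5808, 0.0327, 0.0119]
tool_rot: [2.158, 2.283, 0.001]
contact_force: [-0.3, -0.8, -0.8]
opening: 0.0235
grip_force: 59.5
```

Request:
jog_arm(
  deltas=[
    [1,[-0.0003,0.005,-0.001],[0,0,0]],
    [1,[-0.0003,0.005,-0.001],[0,0,0]],
    [1,[-0.0003,0.005,-0.001],[0,0,0]],
  ],
)

```text
t: 4.78
tool_pos: [0.5811, 0.0332, 0.0119]
tool_rot: [2.156, 2.282, -0.002]
contact_force: [-0.5, -5.2, 0.6]
opening: 0.023
grip_force: 59.6
```

Request:
jog_arm(
  deltas=[
    [1,[-0.0003,0.004,-0.002],[0,0,0]],
    [1,[-0.0003,0.004,-0.002],[0,0,0]],
    [1,[-0.0003,0.004,-0.002],[0,0,0]],
    [1,[-0.0003,0.004,-0.002],[0,0,0]],
  ],
)

```text
t: 5.12
tool_pos: [0.5813, 0.0332, 0.0119]
tool_rot: [2.153, 2.281, -0.005]
contact_force: [-1.4, -10.8, 3.9]
opening: 0.0235
grip_force: 60.0
```

Force rises with no further travel, so the blade is against the stop. I'll release and rise.

Request:
jog_arm(
  deltas=[
    [-1,[0,0,0],[0,0,0]],
    [-1,[0,0,0],[0,0,0]],
    [-1,[0,0,0],[0,0,0]],
    [-1,[0,0,0],[0,0,0]],
    [-1,[0,0,0.1],[0,0,0]],
    [-1,[0,0,0.2],[0,0,0]],
    [-1,[0,0,0.3],[0,0,0]],
    [-1,[0,0,0.4],[0,0,0]],
    [-1,[0,0,0.47],[0,0,0]],
    [-1,[0,0,0.47],[0,0,0]],
  ],
)

```text
t: 5.95
tool_pos: [0.5845, 0.0366, 0.2076]
tool_rot: [2.149, 2.276, 0.015]
contact_force: [0.4, 0.8, 0.2]
opening: 0.0856
grip_force: 0.0
```

Request:
jog_arm(
  deltas=[
    [-0.1,[-0.299,0.604,0],[0,0,0.328]],
    [-0.1,[-0.299,0.604,0],[0,0,0.328]],
    [-0.1,[-0.299,0.604,0],[0,0,0.328]],
    [-0.1,[-0.299,0.604,0],[0,0,0.328]],
    [-0.1,[-0.299,0.604,0],[0,0,0.328]],
    [-0.1,[-0.299,0.604,0],[0,0,0.328]],
    [-0.1,[-0.299,0.604,0],[0,0,0.328]],
    [-0.1,[-0.299,0.604,-0.1],[0,0,0.328]],
    [-0.1,[-0.299,0.604,-0.2],[0,0,0.328]],
    [-0.1,[-0.299,0.604,-0.3],[0,0,0.328]],
    [-0.1,[-0.299,0.604,-0.36],[0,0,0.328]],
    [-0.1,[-0.299,0.604,-0.36],[0,0,0.328]],
  ],
)

```text
t: 6.95
tool_pos: [0.4551, 0.276, 0.0469]
tool_rot: [-0.748, -3.04, 0.013]
contact_force: [-1.4, -0.1, -0.7]
opening: 0.0471
grip_force: 0.0
```

Run:
```python
from h import *
t=ctrl.get_image("top")[:,:,::-1];s=ctrl.get_image("side")[:,:,::-1]
o=ctrl.get_obs();print(o["tool_pos"],o["tool_rot"],o["opening"])
r=lambda i,x,y,w,h,k:cv2.resize(i[y:y+h,x:x+w],(w*k,h*k),interpolation=cv2.INTER_CUBIC)
cv2.imwrite("pics/c4.png",np.hstack([r(t,190,190,65,60,6),r(s,275,230,66,98,6)[:360]])); 
cv2.imwrite("pics/c4.png",np.vstack([r(t,200,190,120,45,6),r(s,250,230,120,55,6)]))
print(proj("side",np.array([.4604,.2785,.005])),proj("side",o["tool_pos"]))
```

```text
[0.4599 0.2779 0.0537] [-0.7511 -3.0484  0.0022] 0.046867208545712524
[317.8318 297.3671] [319.0236 284.198 ]
```

View pics/c4.png

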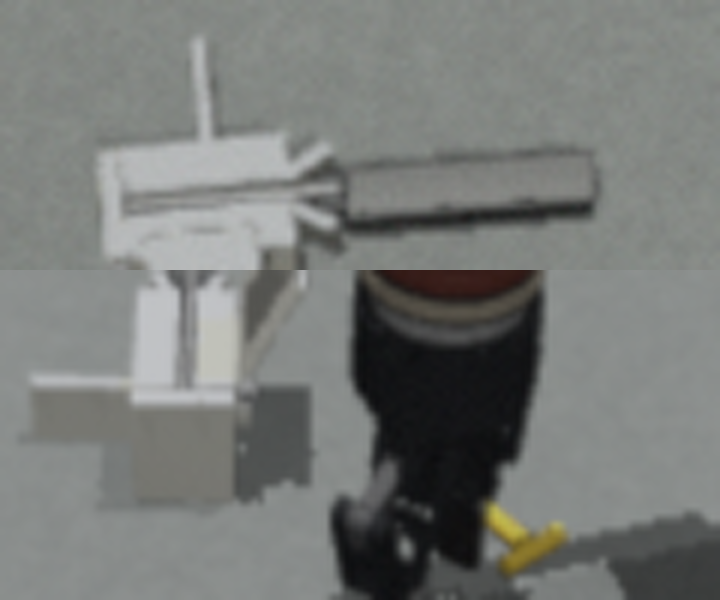

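The blade is in the slot right up to the stop wall (its end is at crop ~(122,205)), and the handle is in line with the slot. Next I grasp the pin.

Request:
jog_arm(
  deltas=[
    [-0.1,[0,0,-0.07],[0,0,0]],
    [-0.1,[0,0,-0.12],[0,0,0]],
    [-0.1,[0,0,-0.128],[0,0,0]],
    [-0.1,[0,0,-0.128],[0,0,0]],
    [1,[0,0,-0.128],[0,0,0]],
    [1,[0,0,-0.128],[0,0,0]],
    [1,[0,0,-0.128],[0,0,0]],
    [1,[0,0,-0.128],[0,0,0]],
    [1,[0,0,-0.128],[0,0,0]],
    [1,[0,0,-0.128],[0,0,0]],
  ],
  squeeze=40,
)

```text
t: 7.88
tool_pos: [0.4623, 0.2787, 0.0054]
tool_rot: [0.751, 3.048, 0.003]
contact_force: [-0.3, -0.1, 8.0]
opening: 0.0075
grip_force: 39.3
```

Request:
jog_arm(
  deltas=[
    [-0.4,[0,0,0],[0,0,0]],
    [-0.4,[0,0,0],[0,0,0]],
    [-0.4,[0,0,0],[0,0,0]],
    [-0.4,[0,0,0],[0,0,0]],
  ],
)

```text
t: 8.22
tool_pos: [0.4604, 0.2779, 0.003]
tool_rot: [-0.752, -3.05, 0.001]
contact_force: [0.3, 0.3, 0.3]
opening: 0.0555
grip_force: 0.0
```

Run:
```python
from h import *
s=ctrl.get_image("side")[:,:,::-1];t=ctrl.get_image("top")[:,:,::-1]
o=ctrl.get_obs();print(o["tool_pos"],o["tool_rot"],o["opening"],o["contact_force"])
r=lambda i,x,y,w,h,k:cv2.resize(i[y:y+h,x:x+w],(w*k,h*k),interpolation=cv2.INTER_CUBIC)
cv2.imwrite("pics/c5.png",np.hstack([r(s,280,265,65,60,6),r(t,150,240,65,60,6)]))
```

```text
[0.4605 0.2779 0.003 ] [-0.7518 -3.0498  0.0006] 0.060138517439921955 [ 0.0115 -0.5009 -0.9549]
```

View pics/c5.png

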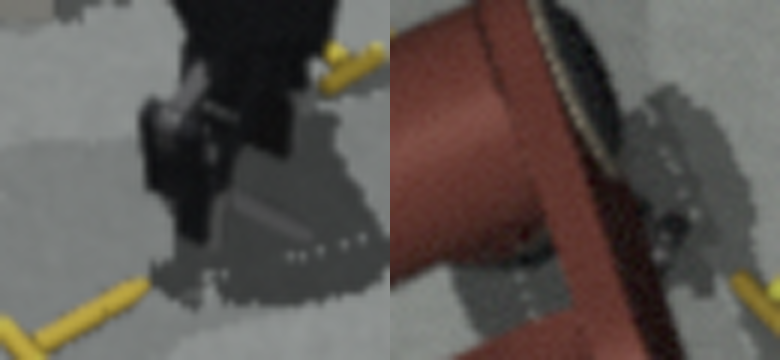

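The side crop shows the pin's shaft still lying between the fingers, with its tip at about (308,235). The pads caught only the top of the shaft, so I'll regrip lower.

Request:
jog_arm(
  deltas=[
    [-0.4,[0,0,-0.007],[0,0,0]],
    [-0.4,[0,0,-0.007],[0,0,0]],
    [1,[0,0,-0.007],[0,0,0]],
    [1,[0,0,-0.007],[0,0,0]],
    [1,[0,0,-0.007],[0,0,0]],
    [1,[0,0,-0.007],[0,0,0]],
    [1,[0,0,-0.007],[0,0,0]],
    [1,[0,0,-0.007],[0,0,0]],
    [1,[0,0,-0.007],[0,0,0]],
  ],
  squeeze=30,
)

```text
t: 9.07
tool_pos: [0.4608, 0.2781, 0.0006]
tool_rot: [0.752, 3.05, 0.0]
contact_force: [-0.2, 0.7, 0.8]
opening: 0.0081
grip_force: 31.5
```

Request:
jog_arm(
  deltas=[
    [1,[0,0,0.1],[0,0,0]],
    [1,[0,0,0.2],[0,0,0]],
    [1,[0.08,0,0.27],[0,0,0.03]],
    [1,[0.16,0,0.27],[0,0,0.06]],
    [1,[0.24,-0.01,0.27],[0,0,0.1]],
    [1,[0.32,-0.02,0.27],[0,0,0.14]],
    [1,[0.4,-0.02,0.27],[0,0,0.172]],
    [1,[0.4,-0.02,0.27],[0,0,0.172]],
    [1,[0.4,-0.02,0.27],[0,0,0.172]],
  ],
)

```text
t: 9.82
tool_pos: [0.6215, 0.2695, 0.1076]
tool_rot: [0.086, -3.139, 0.0]
contact_force: [-0.4, 0.1, -0.7]
opening: 0.0085
grip_force: 31.4
```

Run:
```python
from h import *
s=ctrl.get_image("side")[:,:,::-1];t=ctrl.get_image("top")[:,:,::-1]
o=ctrl.get_obs();print(o["tool_pos"],o["tool_rot"],o["opening"],o["contact_force"])
p=proj("side",o["tool_pos"]);print(p, proj("top",o["tool_pos"]))
x,y=int(p[0])-30,int(p[1])-30; print(x,y)
r=lambda i,x,y,w,h,k:cv2.resize(i[y:y+h,x:x+w],(w*k,h*k),interpolation=cv2.INTER_CUBIC)
q=proj("top",o["tool_pos"]);u,v=int(q[0])-30,int(q[1])-30;print(u,v)
cv2.imwrite("pics/c6.png",np.hstack([r(s,x,y,66,60,6),r(t,u,v,66,60,6)]))
```

```text
[0.6198 0.27   0.1078] [ 0.0882 -3.1386  0.0004] 0.008608913980584144 [-0.1442  0.4474 -0.3061]
[257.109  262.1355] [175.7148 202.9448]
227 232
145 172
```

View pics/c6.png

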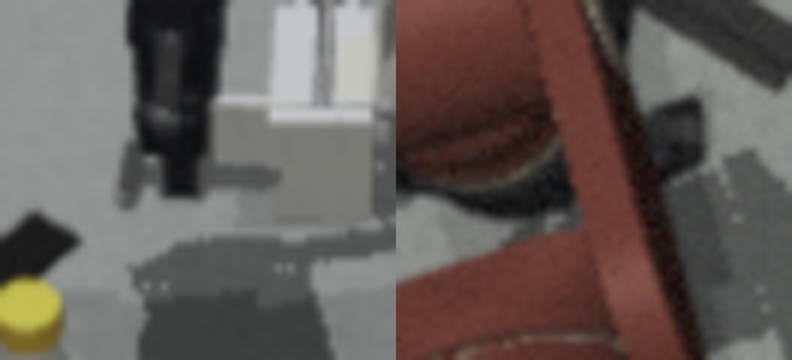

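The side crop shows the pin held level: crossbar centre near (130,175), tip near (280,178). I'll compute the grip offset and pitch from these.

Run:
```python
from h import *
def xz(p,y):
    H=P["side"];M=np.c_[H[:,0],H[:,2],H[:,1]*y+H[:,3]];w=np.linalg.solve(M,[*p,1]);return w[:2]/w[2]
q=lambda u,v:px(u,v,0,0,6,227,232)
yd=np.array([-.998,-.0576])
for n,(u,v),d in(("bar",(130,175),-.02),("tip",(280,178),.043),("rear",(118,175),-.025),("shaftmid",(240,177),.025)):
    print(n,xz(q(u,v),.27+yd[1]*d)*1e3)
```

```text
bar [642.1349 111.4346]
tip [578.8975 112.5433]
rear [647.2112 111.2041]
shaftmid [595.7241 112.4305]
```

Request:
jog_arm(
  deltas=[
    [1,[0.03,-0.08,0],[0,0,0]],
    [1,[0.06,-0.16,0],[0,0,0]],
    [1,[0.074,-0.24,0],[0,0,0]],
    [1,[0.074,-0.31,0],[0,0,0]],
    [1,[0.074,-0.334,0],[0,0,0]],
    [1,[0.074,-0.334,-0.05],[0,0,0]],
    [1,[0.074,-0.334,-0.1],[0,0,0]],
    [1,[0.074,-0.334,-0.14],[0,0,0]],
    [1,[0.074,-0.334,-0.165],[0,0,0]],
    [1,[0.074,-0.334,-0.178],[0,0,0]],
    [1,[0.074,-0.334,-0.178],[0,0,0]],
  ],
)

```text
t: 10.83
tool_pos: [0.6493, 0.1371, 0.0367]
tool_rot: [0.09, -3.139, -0.0]
contact_force: [0.4, 0.4, -1.1]
opening: 0.0084
grip_force: 31.4
```

Run:
```python
from h import *
s=ctrl.get_image("side")[:,:,::-1]
o=ctrl.get_obs();print(o["tool_pos"],o["tool_rot"],o["opening"],o["contact_force"])
r=lambda i,x,y,w,h,k:cv2.resize(i[y:y+h,x:x+w],(w*k,h*k),interpolation=cv2.INTER_CUBIC)
t=ctrl.get_image("top")[:,:,::-1]
cv2.imwrite("pics/c7.png",np.hstack([r(s,240,210,66,60,6),r(t,200,180,66,60,6)]))
```

```text
[0.6502 0.1371 0.0377] [-0.0904  3.1399  0.0002] 0.008603285442995202 [ 0.196   0.3549 -0.4977]
```

View pics/c7.png

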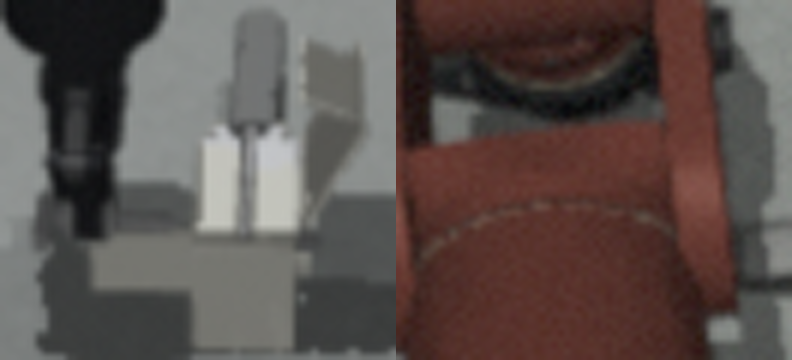

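The side crop shows the pin over the rib on the hole side, with the fingers at (85,235) and the scraper seated. I'll insert by feel.

Request:
jog_arm(
  deltas=[
    [1,[-0.01,-0.001,-0.003],[0,0,0]],
    [1,[-0.02,-0.0015,-0.003],[0,0,0]],
    [1,[-0.03,-0.002,-0.003],[0,0,0]],
    [1,[-0.04,-0.0025,-0.003],[0,0,0]],
    [1,[-0.045,-0.0025,-0.003],[0,0,0]],
    [1,[-0.045,-0.0025,-0.003],[0,0,0]],
  ],
)

```text
t: 11.43
tool_pos: [0.6317, 0.1355, 0.0361]
tool_rot: [0.089, -3.14, -0.0]
contact_force: [-0.2, 0.0, -0.7]
opening: 0.0079
grip_force: 31.4
```

Request:
jog_arm(
  deltas=[
    [1,[-0.01,-0.0006,0],[0,0,0]],
    [1,[-0.02,-0.001,0],[0,0,0]],
    [1,[-0.03,-0.0017,0],[0,0,0]],
    [1,[-0.04,-0.0025,0],[0,0,0]],
    [1,[-0.045,-0.0025,0],[0,0,0]],
    [1,[-0.045,-0.0025,0],[0,0,0]],
  ],
)

```text
t: 11.93
tool_pos: [0.6137, 0.1345, 0.036]
tool_rot: [0.089, -3.14, -0.0]
contact_force: [-0.9, 1.4, 0.5]
opening: 0.0082
grip_force: 31.4
```

Request:
jog_arm(
  deltas=[
    [1,[-0.008,-0.0005,0],[0,0,0]],
    [1,[-0.008,-0.0005,-0.001],[0,0,0]],
    [0.3,[-0.008,-0.0005,-0.001],[0,0,0]],
    [0.3,[-0.008,-0.0005,-0.001],[0,0,0]],
    [0.3,[-0.008,-0.0005,-0.001],[0,0,0]],
    [0.3,[-0.008,-0.0005,-0.001],[0,0,0]],
    [0.3,[-0.008,-0.0005,0.05],[0,0,0]],
    [0.3,[-0.008,-0.0005,0.1],[0,0,0]],
    [0.3,[-0.008,-0.0005,0.1],[0,0,0]],
    [0.3,[-0.008,-0.0005,0.1],[0,0,0]],
  ],
)

```text
t: 12.77
tool_pos: [0.612, 0.1342, 0.0773]
tool_rot: [-0.089, 3.138, -0.0]
contact_force: [0.1, 0.1, -0.9]
opening: 0.0295
grip_force: 0.0
```

Request:
jog_arm(
  deltas=[
    [0.62,[0.04,0.003,0],[0,0,0]],
    [0.62,[0.08,0.005,0],[0,0,0]],
    [0.62,[0.122,0.007,0],[0,0,0]],
    [0.62,[0.122,0.007,0],[0,0,0]],
    [0.62,[0.122,0.007,0],[0,0,0]],
    [0.62,[0.122,0.007,-0.05],[0,0,0]],
    [0.62,[0.122,0.007,-0.1],[0,0,0]],
    [0.62,[0.122,0.007,-0.115],[0,0,0]],
    [0.62,[0.122,0.007,-0.115],[0,0,0]],
  ],
)

```text
t: 13.52
tool_pos: [0.6564, 0.1368, 0.0264]
tool_rot: [0.089, -3.133, 0.001]
contact_force: [1.2, -0.3, -0.4]
opening: 0.0162
grip_force: 0.0
```

Request:
jog_arm(
  deltas=[
    [0.62,[-0.02,-0.001,0],[0,0,0]],
    [0.62,[-0.035,-0.002,0],[0,0,0]],
    [0.62,[-0.05,-0.003,0],[0,0,0]],
    [0.62,[-0.065,-0.004,0],[0,0,0]],
    [0.62,[-0.075,-0.0045,0],[0,0,0]],
    [0.62,[-0.075,-0.0045,0],[0,0,0]],
  ],
)

```text
t: 14.02
tool_pos: [0.6291, 0.1353, 0.0306]
tool_rot: [-0.09, 3.14, -0.0]
contact_force: [0.8, 0.3, 0.6]
opening: 0.0161
grip_force: 0.0
```

Request:
jog_arm(
  deltas=[
    [0.62,[-0.01,-0.0006,0],[0,0,0]],
    [0.62,[-0.02,-0.001,0],[0,0,0]],
    [0.62,[-0.025,-0.0015,0],[0,0,0]],
    [0.62,[-0.025,-0.0015,0],[0,0,0]],
  ],
)

```text
t: 14.35
tool_pos: [0.621, 0.1347, 0.0306]
tool_rot: [-0.089, 3.137, 0.0]
contact_force: [4.4, -0.2, -2.1]
opening: 0.0162
grip_force: 2.2
```

Request:
jog_arm(
  deltas=[
    [0.62,[-0.006,-0.0003,0],[0,0,0]],
    [0.62,[-0.006,-0.0003,0],[0,0,0]],
    [0.62,[-0.006,-0.0003,0],[0,0,0]],
  ],
)

```text
t: 14.6
tool_pos: [0.6208, 0.1346, 0.0313]
tool_rot: [-0.089, 3.132, 0.001]
contact_force: [10.2, 1.5, -3.3]
opening: 0.0161
grip_force: 4.9
```

Request:
jog_arm(
  deltas=[
    [0.62,[0.04,0.002,0],[0,0,0]],
    [0.62,[0.04,0.002,0.1],[0,0,0]],
    [0.62,[0.04,0.002,0.2],[0,0,0]],
    [1,[0.04,0.002,0.3],[0,0,0]],
    [1,[0.04,0,0.4],[0,0,0]],
    [1,[-0.04,0,0.44],[0,0,0]],
    [1,[-0.12,0,0.44],[0,0,0]],
    [1,[-0.22,-0.01,0.44],[0,0,0]],
    [1,[-0.32,-0.02,0.44],[0,0,0]],
    [1,[-0.4,-0.025,0.44],[0,0,0]],
    [1,[-0.425,-0.025,0.44],[0,0,0]],
    [1,[-0.425,-0.025,0.44],[0,0,0]],
  ],
)

```text
t: 15.6
tool_pos: [0.445, 0.1246, 0.2056]
tool_rot: [0.09, -3.139, -0.0]
contact_force: [0.9, -0.6, -1.1]
opening: 0.0002
grip_force: 0.0
```

Run:
```python
from h import *
s=ctrl.get_image("side")[:,:,::-1]
o=ctrl.get_obs();print(o["tool_pos"],o["tool_rot"],o["opening"],o["contact_force"])
r=lambda i,x,y,w,h,k:cv2.resize(i[y:y+h,x:x+w],(w*k,h*k),interpolation=cv2.INTER_CUBIC)
t=ctrl.get_image("top")[:,:,::-1]
cv2.imwrite("pics/c8.png",np.hstack([r(s,245,205,66,60,6),r(t,200,190,66,60,6)]))
```

```text
[0.4465 0.1246 0.206 ] [ 0.09   -3.1401 -0.    ] 0.0001507413770689127 [-0.0001  0.3063  0.4255]
```

View pics/c8.png

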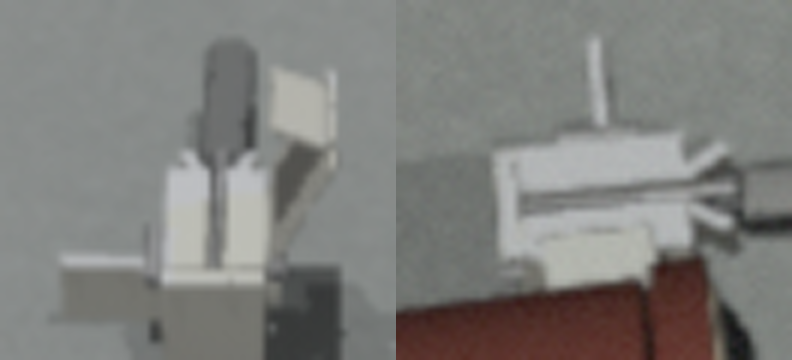

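The crossbar sits against the cheek (side crop (152,235–340)), so the pin is home. The cover stands at about 2.05 rad. I'll go down on the robot side and tip it over.

Request:
jog_arm(
  deltas=[
    [1,[0,0.012,-0.1],[0,0,0]],
    [1,[0,0.012,-0.2],[0,0,0]],
    [1,[0,0.012,-0.2625],[0,0,0]],
    [1,[0.05,0.012,-0.2625],[0,0,0]],
    [1,[0.09,0.012,-0.2625],[0,0,0]],
    [1,[0.12,0.012,-0.2625],[0,0,0]],
    [1,[0.15,0.012,-0.2625],[0,0,0]],
    [1,[0.17,0.012,-0.2625],[0,0,0]],
    [1,[0.19,0.012,-0.2625],[0,0,0]],
    [1,[0.21,0.012,-0.2625],[0,0,0]],
    [1,[0.2275,0.012,-0.2625],[0,0,0]],
    [1,[0.2275,0.012,-0.2625],[0,0,0]],
  ],
)

```text
t: 16.7
tool_pos: [0.5399, 0.1293, 0.1013]
tool_rot: [-0.089, 3.139, -0.0]
contact_force: [0.8, 1.1, 0.2]
opening: -0.0
grip_force: 0.0
```

Request:
jog_arm(
  deltas=[
    [1,[0.012,0.0005,-0.0005],[0,0,0]],
    [1,[0.023,0.001,-0.0015],[0,0,0]],
    [1,[0.034,0.0015,-0.005],[0,0,0]],
    [1,[0.0445,0.002,-0.0095],[0,0,0]],
    [1,[0.054,0.0025,-0.0155],[0,0,0]],
    [1,[0.063,0.003,-0.0225],[0,0,0]],
    [1,[0.071,0.0035,-0.031],[0,0,0]],
    [1,[0.078,0.004,-0.0395],[0,0,0]],
    [1,[0.083,0.0045,-0.05],[0,0,0]],
    [1,[0.088,0.005,-0.06],[0,0,0]],
    [1,[0.09,0.005,-0.07],[0,0,0]],
    [1,[0.0925,0.0055,-0.08],[0,0,0]],
  ],
)

```text
t: 17.7
tool_pos: [0.5754, 0.1314, 0.0697]
tool_rot: [0.09, -3.139, 0.001]
contact_force: [-16.7, -2.3, 35.0]
opening: -0.0004
grip_force: 16.7
```

Request:
jog_arm(
  deltas=[
    [1,[0,0,-0.005],[0,0,0]],
    [1,[0,0,-0.005],[0,0,0]],
    [1,[0,0,-0.01],[0,0,0]],
    [1,[0,0,-0.01],[0,0,0]],
    [1,[0,0,-0.01],[0,0,0]],
  ],
)

```text
t: 18.12
tool_pos: [0.5754, 0.1315, 0.0698]
tool_rot: [0.09, -3.138, 0.001]
contact_force: [-14.8, -2.6, 26.2]
opening: -0.0004
grip_force: 13.1
```

Request:
jog_arm(
  deltas=[
    [1,[0,0,0.05],[0,0,0]],
    [1,[0,0,0.15],[0,0,0]],
    [1,[0,0,0.25],[0,0,0]],
    [1,[-0.1,-0.1,0.35],[0,0,0]],
    [1,[-0.2,-0.2,0.35],[0,0,0]],
    [1,[-0.3,-0.3,0.35],[0,0,0]],
    [1,[-0.3,-0.4,0.35],[0,0,0]],
    [1,[-0.3,-0.5,0.35],[0,0,0]],
    [1,[-0.3,-0.6,0.35],[0,0,0]],
    [1,[-0.3,-0.6,0.35],[0,0,0]],
    [1,[-0.3,-0.6,0.35],[0,0,0]],
  ],
)

```text
t: 19.03
tool_pos: [0.4544, -0.1138, 0.2051]
tool_rot: [0.078, -3.14, 0.004]
contact_force: [0.4, 0.6, -0.5]
opening: 0.0003
grip_force: 0.0
```

Run:
```python
from h import *
s=ctrl.get_image("side");t=ctrl.get_image("top");o=ctrl.get_obs();print(o["t"],o["tool_pos"],o["contact_force"])
# white upper face of the shut cover, height 70: outline cast from both views
c,d=np.cos(np.radians(93.3)),np.sin(np.radians(93.3));R=np.array([[c,-d],[d,c]]);O=np.array([.5744,.1316])
for n,im in(("top",t),("side",s)):
    m=((im.min(2)>165)&(np.ptp(im.astype(int),axis=2)<40)).astype(np.uint8)
    k=proj(n,np.array([*O,.07])).astype(int)
    N,L,st,_=cv2.connectedComponentsWithStats(m); w=np.zeros_like(m); w[k[1]-30:k[1]+30,k[0]-35:k[0]+35]=1
    l=np.bincount(L[(w>0)&(m>0)]).argmax(); print(n,st[l])
    cs,_=cv2.findContours((L==l).astype(np.uint8),0,2); q=max(cs,key=cv2.contourArea)[:,0]
    l=np.array([R.T@(ray(n,p,.07)-O) for p in q])*1e3; print("x",l[:,0].min(),l[:,0].max(),"y",l[:,1].min(),l[:,1].max())
    for y in (-36,-20,0,15): 
        p=proj(n,np.array([*(O+R@np.array([0,y/1e3])),.07])).astype(int); print(y,im[p[1],p[0]])
```

```text
19.1333 [ 0.4551 -0.1096  0.2047] [ 0.0711 -0.2947 -0.9943]
top [217 197  38  36 749]
x -51.2458365125309 43.63011732372223 y -64.69890480094593 21.52887512759786
-36 [184 186 187]
-20 [181 184 185]
0 [183 186 186]
15 [182 185 183]
side [266 231  24  17 368]
x -36.701352717132025 34.78855824275835 y -40.65064699566589 24.717352527398234
-36 [182 184 186]
-20 [184 186 189]
0 [184 186 188]
15 [184 186 188]
```

Cast at height 70 mm, the cover outline spans x −37 to 35 and y −41 to 25 mm, which matches the shut position. I'm handing in.

```bash
python3 -c "
from station import ctrl
print(ctrl.finish_job())"
```

```text
the job is handed in; nothing more can be done
None
```

I handed the job in at about 19 s: the blade is against the stop, the pin is home and the cover is shut. Force readings and pictures backed each step, but the hand-in returned no verdict.

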